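Stand the blue-capped sample tube in the mixer's conical cup

ROBOT

A 6-joint arm with a two-finger parallel gripper is mounted at the origin on the work surface. World frame = base frame: x ahead of the robot, y to its left, z up, the work surface at z = 0. Lengths are in m, angles in rad, forces in N, time in s.
With the tool pointing down it reaches from about 0.375 to 0.9 m from the base axis. Payload 3.1 kg.
Tool frame: the origin (TCP) lies on the centre line of the jaws, within the pads' length; the fingertips stand 19 mm ahead of it and the grasp point (between the pads) is the TCP; y points along the fingers, x is the direction in which the jaws open and shut, and the axes are right-handed (so a half turn about y gives the same grasp; the last joint's range is limited). The gripper opens to 85 mm and grips with 20 to 120 N. Pads are 22 mm wide; open, the fingers measure 114 mm over their backs; the gripper's body (76 mm by 85 mm) begins 54 mm behind the grasp point. The pads swing forward as they close: fully open they stand 13 mm farther back than shut.
Start: joints at [-1.325, 0.527, 1.433, -0, 1.181, -0.178], TCP at [0.257, -0.57, 0.25] pointing down, gripper open.
Joint ranges: [-3.08, 3.08], [-0.75, 2.2], [0.22, 2.44], [-1.43, 4.57], [0, 2.65], [-2.85, 2.85]. Speed limits (rad/s): [2.79, 2.79, 3.14, 3.14, 3.14, 3.14].

INTERFACE

Orientations are given as a unit quaternion [x, y, z, w].
In Python, from station import * gives the robot as it stands.
- The arm moves only by the tool step_arm, never from a script. Its argument "moves" is a list of rows, each a list of 7 numbers: the turn, a rotation vector about the tool's x, y, z in rad, then the shift along the tool's x, y, z in cm, then the closure, from -1 (fully open) to 1 (shut). A call has 1 to 12 rows; each row is the pose to reach, as a shift and turn from the pose measured when the call began, along the tool's axes at that moment; what a row does not reach only later rows make up. A row lasts 1/8 s, in which the tool goes at most 62.5 mm and 10.7 degrees, less where a joint would pass 70% of its speed; a pose out of reach is approached as far as the arm can. A call with a gripper value outside its range is refused whole. The fingers move at their own pace and stop on an object; "grip_force" is the grip in N (left out, the last holds). Time passes only in rows, so rows that repeat a pose let the fingers close. It gives the time, the measured TCP pose, the force and the opening at its end, in the units of the state.
- sense(): the state, without advancing time (a new reading comes with each control period).
- snapshot(name): name is "side" or "top"; returns a dict with "frame" (480x640x3 uint8, red, green, blue), "z_map" (480x640 float32, m along the optical axis (not along the pixel's ray), 0 where there is no reading), "vfov" (degrees; the focal length in pixels is half the picture's height over the tangent of half this angle, whatever the lens; pixels are square), "cx", "cy" (the principal point, pixels), "xyz" and "orientation" of the camera in the world. Camera axes: x right, y down, z forward; pixel columns grow to the right and rows downward; lengths in m; the calibration is good to about 2 mm. A picture is of the moment at which its call begins.
- sign_off(): hands the job in, once; it reports no verdict.
The state is a dict: "t": time; "q": joint angles; "qd": joint speeds; "tau": joint torques, N m; "tcp_pos": TCP position; "tool_rot": TCP orientation; "force": force on the tool from outside, world axes, zero at the start; "ft_torque": the same for the moment, N m; "finger_gap": opening from 0.0 (shut) to 1.0 (fully open).
Only numpy, scipy, OpenCV 4.12 (cv2) and the standard library are available. Lean on these libraries where they do the work, as an engineer would, in place of code of your own. Each camera call takes 0.05 s, during which the arm holds its last target.

TASK

Take the blue-capped conical tube out of the orange rack and stand it upright in the mixer's aluminium cone cup, its taper seated fully home. Lower it into the cup rather than dropping it in, let go of it, and leave the red-capped and yellow-capped tubes in their places in the rack.

Things in the scene. Friction and masses are not known exactly. Their poses are not given: they have to be found in the camera images.
- tube_blue: Frosted-white conical tube, blue ribbed cap, 116 mm tall, 50 g, upright within 5 degrees in one of the rack's three cells. Origin: centre of its flat tip (bottom); z along its axis to the cap. Diameter 8 mm at the tip, widening evenly to 30 mm at 45 mm up, then straight to 92 mm; cap 36 mm wide from 92 to 116 mm: grip it there from above. Lift over 52 mm to clear the rack.
- tube_red: Bystander: the same tube with a red cap, same sizes and origin, in another cell of the orange rack. The rack is fixed, 66 x 250 mm and 60 mm tall; tips rest on its floor 8 mm above the table. Cells are 38 mm square, open on top, in one row 80 mm apart; which colour is in which varies. Closing the fingers across the row leaves the neighbours most room.
- tube_yellow: Bystander: the same tube with a yellow cap, same sizes and origin, in the remaining cell of the orange rack.
- mixer: Fixed mixer: pale grey housing 130 x 120 mm, 25 mm tall, with one upright aluminium cone cup. Origin: centre of its underside on the table, z up, below the cup's axis. Cup mouth 95 mm above the table, 38 mm wide inside, 46 outside, narrowing evenly down with the tube's taper (0.49 mm of width per mm). A tube fully home hangs by its taper, its tip 34 mm (+-2) above the table.

How it is judged:
By the outcome, as a careful person would: the job done as asked, in the order asked, and still so for the second after the job is handed in, with the robot touching nothing.
It also fails if it takes over 42 s, if anything falls off the work surface, if the arm or the gripper's body presses on something with over 40 N, if the wrist force passes 120 N, or if a joint passes its speed limit or range.

## Working session

There is one attempt and no reset: what is moved stays moved. The work goes in short steps, Python scripts to look and compute and a tool call to move; the robot and the scene stay as the last step left them, time stands still between calls to the robot, and variables do not carry over. Pictures are saved under pics/ and viewed, and the job is handed in when it is done.

Besides the shell and the picture viewer there is one more tool, called by a JSON object that holds its "fn" and its "kwargs". step_arm: Moves the arm, as the interface text tells. Its arguments: {"type":"object","properties":{"moves":{"type":"array","items":{"type":"array","items":{"type":"number"}}},"grip_force":{"type":"number"}},"required":["moves"]}

```bash
mkdir -p pics; ls; python3 - <<'E'
from station import *
import cv2,numpy as np,pickle
s=sense();print(s)
for n in("side","top"):
    d=snapshot(n);pickle.dump(d,open(f"{n}0.pkl","wb"))
    cv2.imwrite(f"pics/{n}0.png",d["frame"][:,:,::-1])
    print(n,d["vfov"],d["cx"],d["cy"],d["xyz"],d["orientation"],(d["z_map"]>0).mean())
E
```

```text
pics
{'t': 0.0, 'q': array([-1.32547795e+00,  5.28476562e-01,  1.43387998e+00,  2.29160347e-06,
        1.18138495e+00, -1.78524275e-01]), 'qd': array([-0.00133777,  0.00113373, -0.00112397, -0.00054769,  0.00091505,
       -0.00166813]), 'tau': array([-1.77387374e-04, -4.42355633e+01, -1.78022772e+01, -2.71598055e-04,
        8.52123223e-03, -7.27040231e-06]), 'tcp_pos': array([ 0.25689206, -0.56904054,  0.24933428]), 'tool_rot': array([-0.59346358,  0.38419935, -0.38309068,  0.59450262]), 'force': array([-0.31244199,  0.05146561, -0.47104072]), 'ft_torque': array([-0.03819719,  0.00528331,  0.01504029]), 'finger_gap': 1.0022196050753196}
side 54.70640024956379 318.5498032832691 244.2730717777084 [0.46555514 0.43763702 0.52956714] [-0.09085771  0.93172493 -0.34911127  0.04189084] 0.995859375
top 52.5618733522761 323.4224825289044 234.94653048677543 [0.43415335 0.01950158 0.9447907 ] [-0.69799029  0.71288994 -0.05278086  0.0425637 ] 0.9961067708333333
```

View pics/top0.png

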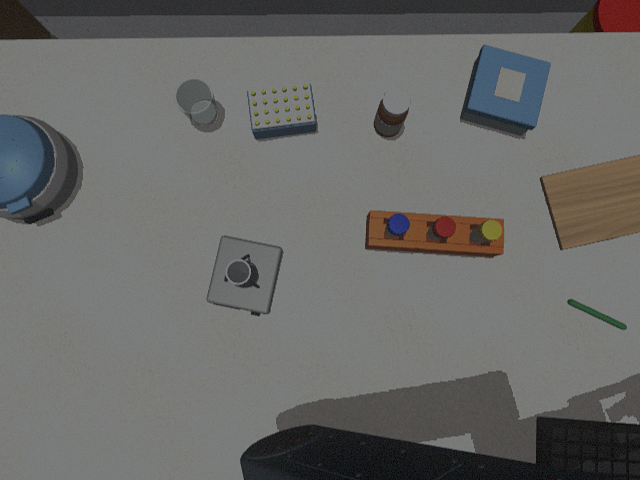

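View pics/side0.png

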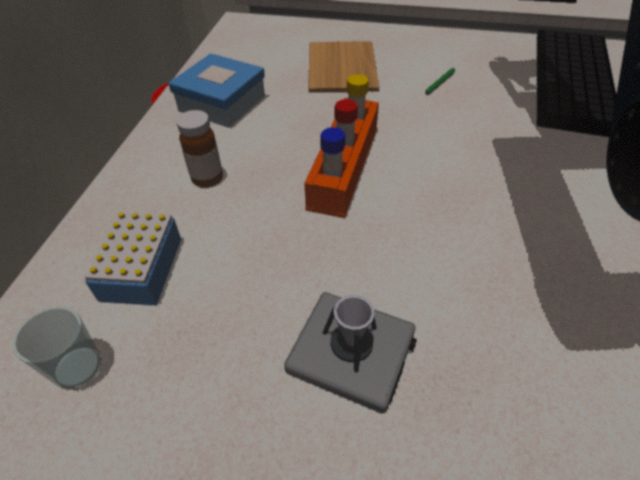

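The top view shows the blue cap at about (399,224), red at (445,227), yellow at (491,230) and the cup mouth at about (238,272). The side view shows the blue cap at about (333,140) and the cup mouth at about (354,312). Next I'll measure them.

```bash
cat > h.py <<'E'
import numpy as np,cv2,pickle
from scipy.spatial.transform import Rotation as R
def cam(d):
    f=240/np.tan(np.radians(d["vfov"])/2)
    return f,d["cx"],d["cy"],R.from_quat(d["orientation"]).as_matrix(),np.array(d["xyz"])
def ray(d,u,v):
    f,cx,cy,M,o=cam(d); r=M@np.array([(u-cx)/f,(v-cy)/f,1]); return o,r
def onz(d,u,v,z):
    o,r=ray(d,u,v); return o+r*(z-o[2])/r[2]
def tri(rays):
    A=np.zeros((3,3));b=np.zeros(3)
    for o,r in rays:
        r=r/np.linalg.norm(r);P=np.eye(3)-np.outer(r,r);A+=P;b+=P@o
    return np.linalg.solve(A,b)
def cloud(d):
    f,cx,cy,M,o=cam(d); v,u=np.mgrid[:480,:640]; z=d["z_map"]
    P=np.stack([(u-cx)/f*z,(v-cy)/f*z,z],-1)@M.T+o
    P[z<=0]=np.nan; return P
def capmask(d,c):
    h=cv2.cvtColor(d["frame"],cv2.COLOR_RGB2HSV); H,S,V=h[...,0].astype(int),h[...,1],h[...,2]
    if c=="blue": m=(abs(H-120)<9)&(S>170)
    if c=="red": m=((H<4)|(H>174))&(S>170)
    if c=="yellow": m=(abs(H-29)<6)&(S>150)
    return m
def fitcirc(p):
    A=np.c_[2*p,np.ones(len(p))];s=np.linalg.lstsq(A,(p**2).sum(1),rcond=None)[0]
    return s[:2],np.sqrt(s[2]+s[0]**2+s[1]**2)
E
python3 - <<'E'
from h import *
np.set_printoptions(precision=4,suppress=True)
D={n:pickle.load(open(n+"0.pkl","rb")) for n in("top","side")}
for n,d in D.items():
    P=cloud(d)
    t=P[(P[...,2]<0.01)]; print(n,"table z med",np.median(t[:,2]))
    for c in("blue","red","yellow"):
        k,l,st,ce=cv2.connectedComponentsWithStats(capmask(d,c).astype(np.uint8))
        for i in range(1,k):
            if st[i,4]<60: continue
            q=P[l==i]; q=q[np.isfinite(q[:,0])]; 
            if abs(np.median(q[:,2])-.115)>.03: print("skip",c,ce[i]);continue
            top=q[q[:,2]>np.percentile(q[:,2],90)-.006]
            print(n,c,ce[i],st[i],"ztop",np.percentile(q[:,2],[5,50,95]),"top mid",(top.max(0)+top.min(0))/2,"ext",np.ptp(top,axis=0)[:2])
    # cup rim
    roi=(P[...,2]>.088)&(P[...,2]<.102)&(P[...,1]>.1)&(P[...,1]<.35)&(P[...,0]>.2)&(P[...,0]<.6)
    q=P[roi];print("rim n",len(q),np.median(q,axis=0),q.min(0),q.max(0),fitcirc(q[:,:2]))
    v,u=np.nonzero(roi)
    e=cv2.fitEllipse(cv2.findContours(roi.astype(np.uint8),0,1)[0][0]) ;print("ell",e,onz(d,*e[0],.095))
    roi=(P[...,2]>.02)&(P[...,2]<.03)&(P[...,1]>.1)&(P[...,1]<.35)&(P[...,0]>.2)&(P[...,0]<.6)
    q=P[roi];r=cv2.minAreaRect(q[:,:2].astype(np.float32)*1000);print("housing",r)
    roi=(P[...,2]>.05)&(P[...,2]<.066)&(P[...,0]>.35)&(P[...,0]<.6)&(P[...,1]<.0)&(P[...,1]>-.4)&(d["frame"][...,0]>1.7*d["frame"][...,2].astype(int))
    q=P[roi];r=cv2.minAreaRect(q[:,:2].astype(np.float32)*1000);print("rack",np.median(q[:,2]),r)
E
```

```text
top table z med 0.0002268429796050686
skip red [617.6411  15.4059]
top red [448.3837 226.8953] [442 218  14  18  86] ztop [0.122  0.1237 0.1266] top mid [ 0.5558 -0.2085  0.1242] ext [0.0295 0.0224]
skip yellow [584.9682  23.465 ]
rim n 234 [0.4894 0.1582 0.0948] [0.4664 0.1349 0.088 ] [0.5139 0.1801 0.1001] (array([0.4888, 0.1559]), np.float64(0.020068623147450268))
ell ((238.0684814453125, 271.1477966308594), (25.190284729003906, 25.508861541748047), 7.501550197601318) [0.4887 0.1561 0.095 ]
housing ((486.20556640625, 156.98196411132812), (119.87043762207031, 135.40237426757812), 77.37132263183594)
rack 0.05982610746378514 ((555.9335327148438, -202.70742797851562), (250.23851013183594, 64.76629638671875), 84.96480560302734)
side table z med -0.0006022009082558011
side blue [332.6181 134.9724] [322 128  22  16 254] ztop [0.1221 0.1235 0.1248] top mid [ 0.5641 -0.1228  0.1226] ext [0.0319 0.0334]
skip red [157.7196  92.1589]
side red [345.9194 109.3056] [336  99  21  23 360] ztop [0.1069 0.1227 0.1244] top mid [ 0.557  -0.2015  0.1218] ext [0.0323 0.0347]
side yellow [357.4909  79.9212] [348  75  20  11 165] ztop [0.1222 0.1233 0.1244] top mid [ 0.5505 -0.2818  0.1231] ext [0.0316 0.0335]
rim n 566 [0.4902 0.1504 0.094 ] [0.4679 0.1333 0.088 ] [0.5135 0.1792 0.0972] (array([0.4897, 0.1566]), np.float64(0.02014618742529168))Traceback (most recent call last):
  File "<stdin>", line 19, in <module>
cv2.error: OpenCV(4.12.0) /io/opencv/modules/imgproc/src/shapedescr.cpp:361: error: (-201:Incorrect size of input array) There should be at least 5 points to fit the ellipse in function 'fitEllipseNoDirect'
```

```bash
python3 - <<'E'
from h import *
np.set_printoptions(precision=4,suppress=True)
D={n:pickle.load(open(n+"0.pkl","rb")) for n in("top","side")}
for n,d in D.items():
    P=cloud(d)
    base=(P[...,0]>.5)&(P[...,0]<.62)&(P[...,1]<-.05)&(P[...,1]>-.35)
    k,l,st,ce=cv2.connectedComponentsWithStats((base&(P[...,2]>.119)&(P[...,2]<.13)).astype(np.uint8))
    for i in range(1,k):
        if st[i,4]<40: continue
        q=P[l==i]; c,r=cv2.minEnclosingCircle(q[:,:2].astype(np.float32)); A=np.c_[q[:,:2],np.ones(len(q))]; pl=np.linalg.lstsq(A,q[:,2],rcond=None)[0]
        print(n,"cap",ce[i],st[i],"circ",np.array(c),r,"mean",q.mean(0),"slope deg",np.degrees(pl[:2]),"rayz.124",onz(d,*ce[i],.124))
    # body slices
    for y0 in (-.123,-.203,-.282):
      for z0 in(.065,.075,.085,.092):
        m=base&(abs(P[...,2]-z0)<.005)&(abs(P[...,1]-y0)<.03)
        q=P[m]
        if len(q)>8: print(n,y0,z0,len(q),"x",q[:,0].min(),q[:,0].max(),"y",q[:,1].min(),q[:,1].max())
d=D["top"];print("ray cup housing ok")
s=D["side"]
im=s["frame"][60:220,290:400,::-1];cv2.imwrite("pics/sidecrop.png",cv2.resize(im,None,fx=5,fy=5)[:600*1][:600])
im=D["top"]["frame"][200:270,355:515,::-1];cv2.imwrite("pics/topcrop.png",cv2.resize(im,None,fx=5,fy=5))
E
```

```text
top cap [398.4943 223.0402] [388 213  22  21 348] circ [ 0.5633 -0.1234] 0.01899658888578415 mean [ 0.5635 -0.1227  0.1238] slope deg [0.6084 0.0113] rayz.124 [ 0.5634 -0.1227  0.124 ]
top cap [444.808  226.1375] [434 216  22  21 349] circ [ 0.5566 -0.2023] 0.018794316798448563 mean [ 0.5566 -0.2021  0.1237] slope deg [ 0.4062 -1.3616] rayz.124 [ 0.5565 -0.202   0.124 ]
top cap [491.0966 229.2074] [480 219  22  22 352] circ [ 0.5496 -0.2819] 0.01861988566815853 mean [ 0.5496 -0.2815  0.1236] slope deg [-0.0903 -0.1132] rayz.124 [ 0.5496 -0.2814  0.124 ]
top -0.123 0.065 297 x 0.5303486502064391 0.598634890126355 y -0.15294499655522628 -0.09306242884643093
top -0.123 0.075 16 x 0.5491701163315743 0.5685555600315163 y -0.12549959866957475 -0.10793095296010116
top -0.123 0.085 9 x 0.5484668686417661 0.5607935678706134 y -0.123052901396494 -0.10822099383071959
top -0.203 0.065 274 x 0.5213583125474266 0.5915300745442458 y -0.2328504140986698 -0.1730033696810836
top -0.203 0.075 24 x 0.5418173700089105 0.5666906123797 y -0.20249766691263765 -0.18744021499347321
top -0.203 0.085 18 x 0.541
[... 1623 characters left out ...]
4619023173569 y -0.20560804968590207 -0.1868888833638509
side -0.203 0.085 70 x 0.5427991025422355 0.5720725624781315 y -0.20422259351834282 -0.18570920474824504
side -0.203 0.092 103 x 0.5425600882947055 0.5726964144450062 y -0.20465777227575177 -0.1874268273990124
side -0.282 0.065 73 x 0.5167702169449492 0.5468328117583446 y -0.31073424788612736 -0.2533365537034603
side -0.282 0.075 34 x 0.5360623677040279 0.5458225773721124 y -0.2816243204555692 -0.2677888599885301
side -0.282 0.085 43 x 0.5356709201102788 0.5497746127210547 y -0.28438952996969247 -0.2675064825682606
side -0.282 0.092 76 x 0.5357542645897194 0.5664097696826152 y -0.2870457897148738 -0.26666285361290665
ray cup housing ok
```

View pics/topcrop.png

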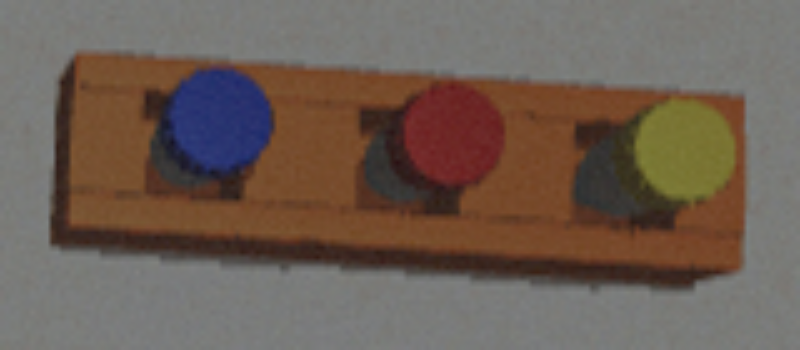

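View pics/sidecrop.png

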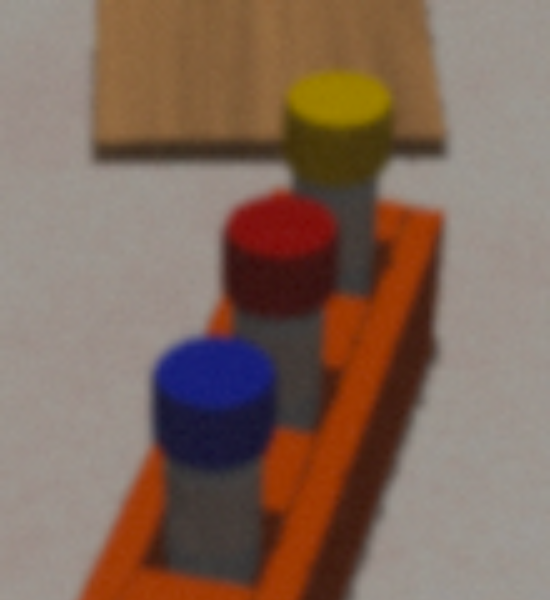

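```bash
cat >> h.py <<'E'
def rel(s,pos,xdir=None):
    """tool-frame rotvec (rad) and shift (cm) to TCP pos, tool down with x along xdir"""
    M=R.from_quat(s["tool_rot"]).as_matrix()
    if xdir is not None:
        best=None
        for sg in(1,-1):
            x=sg*np.array([*xdir,0])/np.linalg.norm(xdir);z=np.array([0,0,-1.]);y=np.cross(z,x)
            rv=R.from_matrix(M.T@np.stack([x,y,z],1)).as_rotvec()
            if best is None or np.linalg.norm(rv)<np.linalg.norm(best): best=rv
    else: best=np.zeros(3)
    return best,M.T@(np.array(pos)-s["tcp_pos"])*100
E
python3 - <<'E'
from station import *
from h import *
np.set_printoptions(precision=4,suppress=True)
s=sense();print(R.from_quat(s["tool_rot"]).as_matrix())
print(rel(s,[.5636,-.123,.25],(.996,-.088)))
E
```

```text
[[ 0.4112 -0.0005  0.9115]
 [-0.9115  0.0019  0.4112]
 [-0.0019 -1.      0.0003]]
(array([-1.4101, -0.8234, -0.8258]), array([-28.0527,   0.0121,  46.305 ]))
```

The fingers point along tool y, and y is down at the moment, so I'll fix the helper.

```bash
sed -i 's/z=np.array(\[0,0,-1.\]);y=np.cross(z,x)/y=np.array([0,0,-1.]);z=np.cross(x,y)/' h.py
python3 - <<'E'
from station import *
from h import *
np.set_printoptions(precision=4,suppress=True)
s=sense();rv,t=rel(s,[.5636,-.123,.25],(.996,-.088));print(rv,t,np.degrees(rv))
for k in range(1,12): print(k,rv*min(1,k/10),t*k/11)
E
```

```text
[-0.0013 -1.0589 -0.0016] [-28.0527   0.0121  46.305 ] [ -0.0746 -60.671   -0.0889]
1 [-0.0001 -0.1059 -0.0002] [-2.5502  0.0011  4.2095]
2 [-0.0003 -0.2118 -0.0003] [-5.1005  0.0022  8.4191]
3 [-0.0004 -0.3177 -0.0005] [-7.6507  0.0033 12.6286]
4 [-0.0005 -0.4236 -0.0006] [-10.201    0.0044  16.8382]
5 [-0.0007 -0.5295 -0.0008] [-12.7512   0.0055  21.0477]
6 [-0.0008 -0.6353 -0.0009] [-15.3015   0.0066  25.2573]
7 [-0.0009 -0.7412 -0.0011] [-17.8517   0.0077  29.4668]
8 [-0.001  -0.8471 -0.0012] [-20.402    0.0088  33.6764]
9 [-0.0012 -0.953  -0.0014] [-22.9522   0.0099  37.8859]
10 [-0.0013 -1.0589 -0.0016] [-25.5025   0.011   42.0955]
11 [-0.0013 -1.0589 -0.0016] [-28.0527   0.0121  46.305 ]
```

{"fn": "step_arm", "kwargs": {"moves": [[0, -0.106, 0, -2.5, 0, 4.2, -1], [0, -0.212, 0, -5.1, 0, 8.4, -1], [0, -0.318, 0, -7.65, 0, 12.6, -1], [0, -0.424, 0, -10.2, 0, 16.8, -1], [0, -0.53, 0, -12.75, 0, 21.0, -1], [0, -0.635, 0, -15.3, 0, 25.3, -1], [0, -0.741, 0, -17.85, 0, 29.5, -1], [0, -0.847, 0, -20.4, 0, 33.7, -1], [0, -0.953, 0, -22.95, 0, 37.9, -1], [0, -1.059, 0, -25.5, 0, 42.1, -1], [0, -1.059, 0, -28.05, 0, 46.3, -1], [0, -1.059, 0, -28.05, 0, 46.3, -1]]}}

```text
t: 1.6
tcp_pos: [0.5647, -0.12, 0.2497]
tool_rot: [-0.706, 0.03, -0.029, 0.707]
force: [-0.6, -0.8, 0.7]
finger_gap: 1.004
```

```bash
python3 - <<'E'
from station import *
from h import *
np.set_printoptions(precision=4,suppress=True)
s=sense();print(s["t"],s["tcp_pos"],s["q"],s["force"]);print(R.from_quat(s["tool_rot"]).as_matrix())
print(rel(s,[.5636,-.123,.110],(.996,-.088)))
E
```

```text
1.6 [ 0.5647 -0.12    0.2497] [-0.404   0.4643  1.5547  0.0025  1.1242 -0.322 ] [-0.6334 -0.7517  0.6655]
[[ 0.9966 -0.0006  0.083 ]
 [-0.083   0.0027  0.9965]
 [-0.0009 -1.      0.0026]]
(array([-0.0026,  0.0051, -0.0009]), array([-0.0719, 13.9649, -0.3429]))
```

{"fn": "step_arm", "kwargs": {"moves": [[0, 0, 0, -0.1, 2, -0.35, -1], [0, 0, 0, -0.1, 5, -0.35, -1], [0, 0, 0, -0.1, 8, -0.35, -1], [0, 0, 0, -0.1, 10.5, -0.35, -1], [0, 0, 0, -0.1, 12.5, -0.35, -1], [0, 0, 0, -0.1, 13.5, -0.35, -1], [0, 0, 0, -0.1, 14, -0.35, -1], [0, 0, 0, -0.1, 14, -0.35, -1]]}}

```text
t: 2.6
tcp_pos: [0.5634, -0.1234, 0.1099]
tool_rot: [-0.706, 0.03, -0.029, 0.707]
force: [0.7, -0.6, 0.3]
finger_gap: 0.998
```

```bash
python3 - <<'E'
from station import *
from h import *
np.set_printoptions(precision=4,suppress=True)
d=snapshot("side");cv2.imwrite("pics/side1.png",d["frame"][:,:,::-1])
s=sense();print(s["t"],s["tcp_pos"],s["force"]);print(rel(s,[.5636,-.123,.110],(.996,-.088)))
E
```

```text
2.65 [ 0.5636 -0.1234  0.1102] [ 0.2003 -0.0929 -0.3712]
(array([-0.0022,  0.0049,  0.0002]), array([-0.0082,  0.0208,  0.0391]))
```

View pics/side1.png

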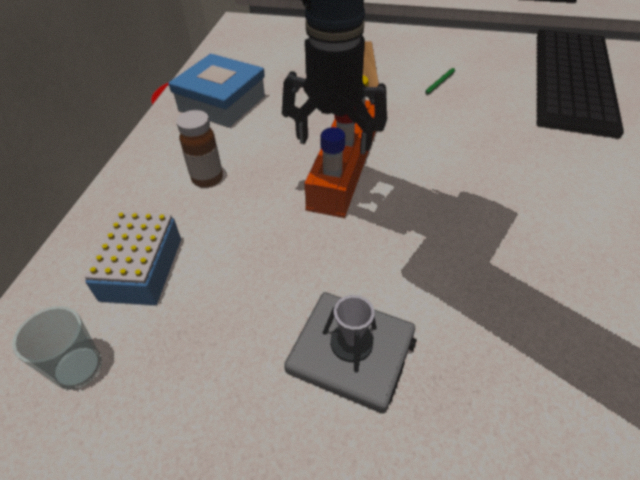

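The open fingers sit either side of the blue cap, at about (302,130) and (370,140), with the cap at (333,140). Closing now.

{"fn": "step_arm", "kwargs": {"moves": [[0, 0, 0, 0, 0, 0, 1], [0, 0, 0, 0, 0, 0, 1], [0, 0, 0, 0, 0, 0, 1], [0, 0, 0, 0, 0, 0, 1], [0, 0, 0, 0, 0, 0, 1], [0, 0, 0, 0, 0, 0, 1], [0, 0, 0, 0, 0, 0, 1], [0, 0, 0, 0, 0, 0, 1]], "grip_force": 40}}

```text
t: 3.65
tcp_pos: [0.5641, -0.1236, 0.1107]
tool_rot: [-0.706, 0.029, -0.03, 0.707]
force: [0.5, 0.7, 6.1]
finger_gap: 0.411
```

```bash
python3 - <<'E'
from station import *
from h import *
np.set_printoptions(precision=4,suppress=True)
d=snapshot("side");cv2.imwrite("pics/side2.png",cv2.resize(d["frame"][60:240,250:450,::-1],None,fx=3,fy=3))
s=sense();print(s["t"],s["tcp_pos"],s["force"],s["finger_gap"]*85);print(rel(s,[.5636,-.123,.250],(.996,-.088)))
E
```

```text
3.7 [ 0.5641 -0.1236  0.1107] [0.5274 0.7097 5.079 ] 34.68720928209426
(array([-0.0018,  0.005 ,  0.0013]), array([ -0.0348, -13.9307,   0.0779]))
```

View pics/side2.png

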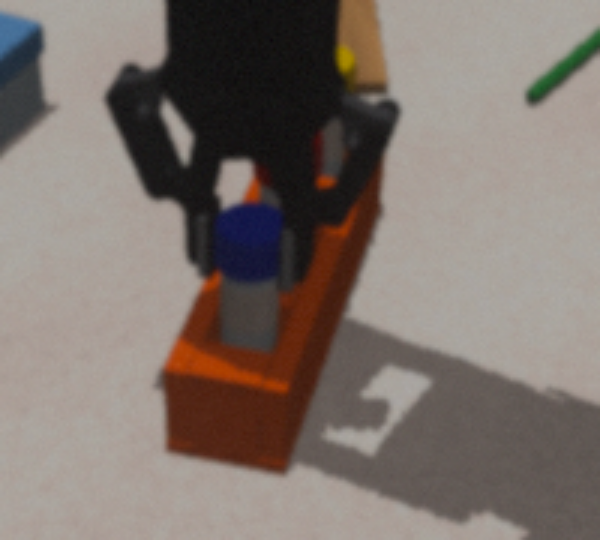

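The fingers hold the blue cap; the gap of about 35 mm matches its 36 mm width. Lifting straight up.

{"fn": "step_arm", "kwargs": {"moves": [[0, 0, 0, 0, -1, 0, 1], [0, 0, 0, 0, -3, 0, 1], [0, 0, 0, 0, -6, 0, 1], [0, 0, 0, 0, -9, 0, 1], [0, 0, 0, 0, -12, 0, 1], [0, 0, 0, 0, -14, 0, 1], [0, 0, 0, 0, -14, 0, 1], [0, 0, 0, 0, -14, 0, 1]]}}

```text
t: 4.7
tcp_pos: [0.563, -0.1235, 0.2497]
tool_rot: [-0.706, 0.03, -0.029, 0.707]
force: [-0.2, 0.8, -0.1]
finger_gap: 0.411
```

```bash
python3 - <<'E'
from station import *
from h import *
np.set_printoptions(precision=4,suppress=True)
d=snapshot("side");cv2.imwrite("pics/side3.png",d["frame"][:,:,::-1])
s=sense();print(s["t"],s["tcp_pos"],s["force"],s["finger_gap"]*85);print(rel(s,[.489,.1562,.250],(.996,-.088)))
E
```

```text
4.75 [ 0.5629 -0.1234  0.2494] [ 0.604  -0.0196 -0.3261] 34.913047382775446
(array([-0.0027,  0.005 , -0.0015]), array([-9.6902,  0.0262, 27.253 ]))
```

View pics/side3.png

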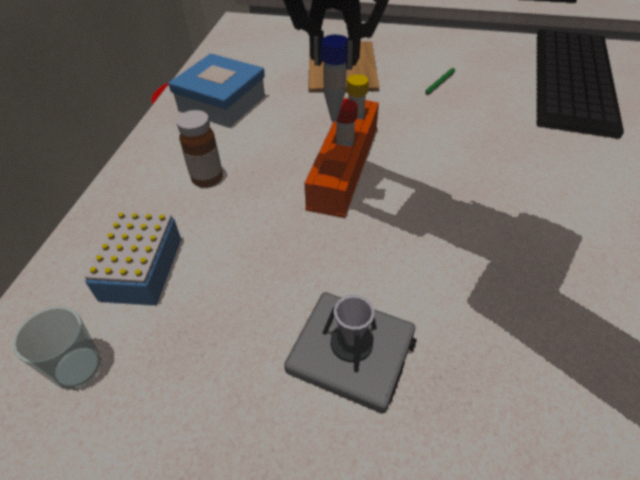

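The tube is clear of the rack, held upright with its tip at about (336,120). Red and yellow have not moved. Carrying it to above the cup.

{"fn": "step_arm", "kwargs": {"moves": [[0, 0, 0, -0.7, 0, 2.0, 1], [0, 0, 0, -2.1, 0, 6.0, 1], [0, 0, 0, -3.7, 0, 10.5, 1], [0, 0, 0, -5.3, 0, 15.0, 1], [0, 0, 0, -6.9, 0, 19.5, 1], [0, 0, 0, -8.2, 0, 23.0, 1], [0, 0, 0, -9.2, 0, 25.8, 1], [0, 0, 0, -9.7, 0, 27.2, 1], [0, 0, 0, -9.7, 0, 27.2, 1], [0, 0, 0, -9.7, 0, 27.2, 1]]}}

```text
t: 6.0
tcp_pos: [0.4891, 0.1551, 0.2501]
tool_rot: [-0.706, 0.03, -0.029, 0.707]
force: [0.1, 0.3, -0.5]
finger_gap: 0.412
```

```bash
python3 - <<'E'
from station import *
from h import *
np.set_printoptions(precision=4,suppress=True)
for n in("side","top"):
    d=snapshot(n);pickle.dump(d,open(n+"4.pkl","wb"));cv2.imwrite(f"pics/{n}4.png",d["frame"][:,:,::-1])
s=sense();print(s["t"],s["tcp_pos"],s["force"],s["finger_gap"]*85);print(rel(s,[.489,.1562,.15],(.996,-.088)))
E
```

```text
6.1 [0.4893 0.1548 0.2502] [ 0.662  -0.8554 -0.9102] 34.76065025447649
(array([-0.0025,  0.0034, -0.0014]), array([-0.0256, 10.0183,  0.1154]))
```

View pics/side4.png

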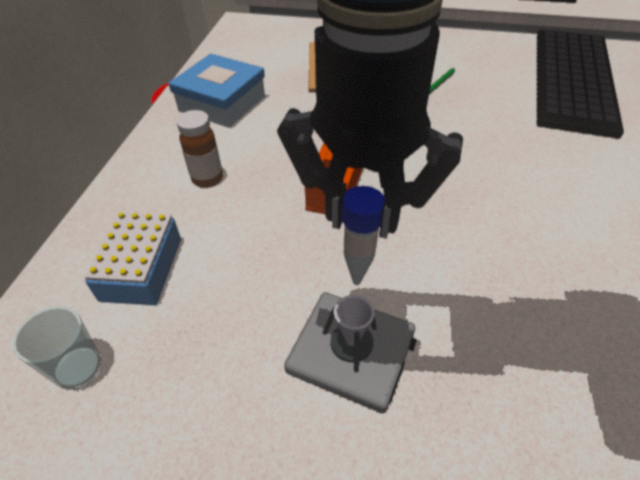

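View pics/top4.png

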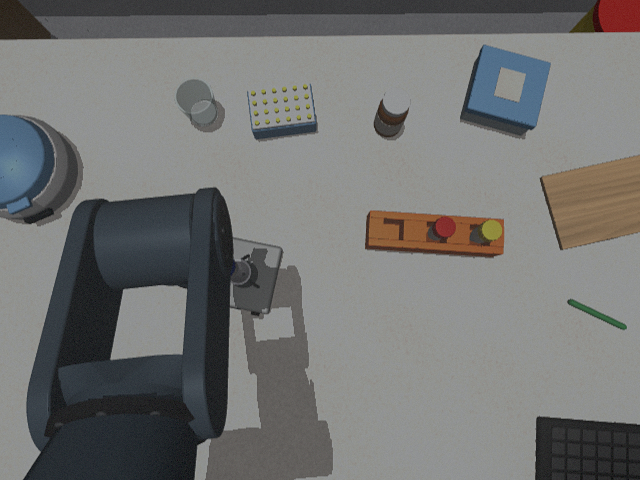

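In the side view the tube hangs over the cup, with its tip at about (357,280) and the cup mouth at (354,312). Next I'll measure the held tube's axis.

```bash
python3 - <<'E'
from h import *
np.set_printoptions(precision=4,suppress=True)
d=pickle.load(open("side4.pkl","rb"));P=cloud(d);o=np.array(d["xyz"])
near=(abs(P[...,0]-.489)<.03)&(abs(P[...,1]-.155)<.035)
for z0 in np.arange(.145,.25,.008):
    m=near&(abs(P[...,2]-z0)<.004)
    q=P[m]
    if len(q)<4: continue
    c,r=fitcirc(q[:,:2])
    ex=max(0,z0-.148); R0=min(15,4+ex*1000*11/45)
    print(round(z0,3),len(q),"x",q[:,0].min(),q[:,0].max(),"mid",(q[:,0].min()+q[:,0].max())/2,"ymax",q[:,1].max(),"fit",c,r,"expR",R0)
m=near&(P[...,2]>.14)&(P[...,2]<.152);v,u=np.nonzero(m);print("lowest px",v.max(),u[v==v.max()],P[m][:,2].min())
# silhouettes: row-wise centre of tube in image
m=near&(P[...,2]>.14)
for v in range(215,286,6):
    u=np.nonzero(m[v])[0]
    if len(u): print(v,u.min(),u.max(),(u.min()+u.max())/2,len(u))
# rim by colour/depth now
roi=(P[...,2]>.088)&(P[...,2]<.1)&near; q=P[roi]; print("rim",fitcirc(q[:,:2]),q[:,0].min(),q[:,0].max(),q[:,1].min(),q[:,1].max())
# project tcp axis points
f,cx,cy,M,o=cam(d)
for p in([.4893,.1548,.148],[.4893,.1548,.264],[.489,.1562,.095]):
    c=M.T@(np.array(p)-o);print(p,"->",c[0]/c[2]*f+cx,c[1]/c[2]*f+cy)
E
```

```text
0.145 4 x 0.48811955587790445 0.49123630599536355 mid 0.48967793093663403 ymax 0.15810437577242303 fit [0.4898 0.1586] 0.0015085287630384357 expR 4.0
0.153 27 x 0.4845503029834651 0.4947424337397951 mid 0.4896463683616301 ymax 0.16087356226876165 fit [0.4895 0.156 ] 0.00395401504863193 expR 5.222222222222223
0.161 39 x 0.4828479360473039 0.4957973593071806 mid 0.48932264767724226 ymax 0.16168128110978963 fit [0.4892 0.1551] 0.006388353682271169 expR 7.177777777777781
0.169 54 x 0.4803380056639732 0.4969109075841659 mid 0.48862445662406956 ymax 0.16428818671439266 fit [0.489  0.1552] 0.008253173406168143 expR 9.133333333333338
0.177 63 x 0.4788110050060144 0.4989087076505072 mid 0.4888598563282608 ymax 0.16663400618278718 fit [0.4892 0.1554] 0.009999888197859196 expR 11.088888888888896
0.185 82 x 0.4764842680828047 0.5000859147243242 mid 0.48828509140356446 ymax 0.16815494465489378 fit [0.489  0.1549] 0.012262378224073323 expR 13.044444444444453
0.193 135 x 0.4742256975700054 0.5023152388962736 mid 0.48827046823313947 ymax 0.169378696163566 fit [0.4892 0.1538] 0.014771305076442306 exp
[... 964 characters left out ...]
ymax 0.17321767671084726 fit [0.4869 0.1361] 0.0359612788269804 expR 15
lowest px 285 [356 357] 0.14714009696260028
215 327 397 362.0 71
221 330 397 363.5 68
227 332 396 364.0 62
233 344 393 368.5 47
239 344 377 360.5 34
245 344 376 360.0 33
251 344 375 359.5 32
257 344 373 358.5 30
263 346 371 358.5 26
269 348 367 357.5 20
275 350 364 357.0 15
281 352 361 356.5 10
rim (array([0.4896, 0.1565]), np.float64(0.020182027692282632)) 0.467852786218331 0.5119227569776171 0.13259397224783337 0.17896887563237562
[0.4893, 0.1548, 0.148] -> 356.32791352320726 282.16376980144446
[0.4893, 0.1548, 0.264] -> 362.8500796693653 198.7807877383822
[0.489, 0.1562, 0.095] -> 354.16792843765114 311.90166069995036
```

{"fn": "step_arm", "kwargs": {"moves": [[0, 0, 0, 0, 0, 0.17, 1], [0, 0, 0, 0, 1.5, 0.17, 1], [0, 0, 0, 0, 3.5, 0.17, 1], [0, 0, 0, 0, 5.0, 0.17, 1], [0, 0, 0, 0, 6.5, 0.17, 1], [0, 0, 0, 0, 8.0, 0.17, 1], [0, 0, 0, 0, 9.2, 0.17, 1], [0, 0, 0, 0, 10.0, 0.17, 1], [0, 0, 0, 0, 10.5, 0.17, 1], [0, 0, 0, 0, 10.5, 0.17, 1], [0, 0, 0, 0, 10.5, 0.17, 1]]}}

```text
t: 7.48
tcp_pos: [0.4896, 0.1568, 0.1455]
tool_rot: [-0.706, 0.03, -0.03, 0.707]
force: [-0.2, -0.1, 0.0]
finger_gap: 0.407
```

```bash
cat > look.py <<'E'
import sys
from station import *
from h import *
np.set_printoptions(precision=4,suppress=True)
n=sys.argv[1]
d=snapshot("side");pickle.dump(d,open(f"side{n}.pkl","wb"));cv2.imwrite(f"pics/side{n}.png",cv2.resize(d["frame"][180:400,250:470,::-1],None,fx=2.5,fy=2.5))
s=sense();print(s["t"],s["tcp_pos"],s["force"],s["ft_torque"],s["finger_gap"]*85);print(rel(s,[.4896,.1567,.136],(.996,-.088)))
P=cloud(d);near=(abs(P[...,0]-.489)<.03)&(abs(P[...,1]-.155)<.035)
for z0 in np.arange(.088,.13,.006):
    q=P[near&(abs(P[...,2]-z0)<.003)]
    if len(q)>5: print(round(z0,3),len(q),"xmid",(q[:,0].min()+q[:,0].max())/2,np.ptp(q[:,0]),fitcirc(q[:,:2]))
E
python3 look.py 5
```

```text
7.525 [0.4896 0.1568 0.1456] [-0.2257 -0.075  -0.4616] [ 0.0553 -0.0086  0.0178] 34.571295860288785
(array([-0.0027,  0.0035, -0.0003]), array([-0.0031,  0.9625, -0.0112]))
0.088 161 xmid 0.4929330476010695 0.0439824812510477 (array([0.4906, 0.1581]), np.float64(0.017772127582220906))
0.094 361 xmid 0.48977066927171586 0.04384602588874137 (array([0.4899, 0.1558]), np.float64(0.019516437408909345))
0.1 70 xmid 0.48964855056751055 0.02973299638624577 (array([0.4896, 0.1561]), np.float64(0.014858769344338985))
0.106 80 xmid 0.48862164398694663 0.028572968636840834 (array([0.4895, 0.1561]), np.float64(0.014990318711202131))
0.112 84 xmid 0.4887045815966562 0.028624209955961877 (array([0.4894, 0.1564]), np.float64(0.014841582915402465))
0.118 88 xmid 0.48869586137003906 0.02900013412317265 (array([0.4894, 0.156 ]), np.float64(0.015077832544720027))
0.124 96 xmid 0.4887969722491593 0.02908229346501323 (array([0.4894, 0.1564]), np.float64(0.01466585343882526))
0.13 64 xmid 0.49025543539821065 0.04825912847776437 (array([0.4893, 0.1492]), np.float64(0.02321091019313573))
```

View pics/side5.png

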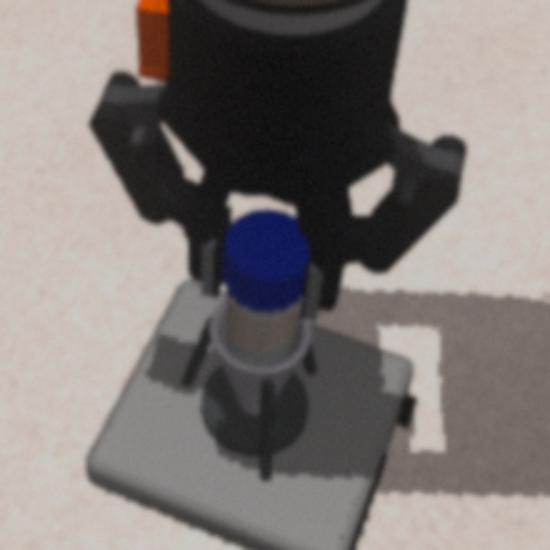

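The tube stands in the cup mouth, centred in the ring at about (262,330) in the crop, with no contact yet. I'll lower the last centimetre slowly.

{"fn": "step_arm", "kwargs": {"moves": [[0, 0, 0, 0, 0.2, 0, 1], [0, 0, 0, 0, 0.4, 0, 1], [0, 0, 0, 0, 0.55, 0, 1], [0, 0, 0, 0, 0.65, 0, 1], [0, 0, 0, 0, 0.75, 0, 1], [0, 0, 0, 0, 0.75, 0, 1]]}}

```text
t: 8.28
tcp_pos: [0.4896, 0.1566, 0.1381]
tool_rot: [-0.706, 0.03, -0.03, 0.707]
force: [1.0, -1.0, 1.3]
finger_gap: 0.408
```

```bash
python3 look.py 6
```

```text
8.325 [0.4896 0.1566 0.1381] [-0.6907 -1.2837  0.5536] [-0.306   0.0058 -0.0355] 34.73890785394462
(array([-0.0024,  0.0036, -0.0004]), array([-0.0041,  0.2103,  0.0075]))
0.088 165 xmid 0.49297336794968916 0.04404979955048138 (array([0.4907, 0.1587]), np.float64(0.017362981090058703))
0.094 333 xmid 0.48979248969740574 0.04387374486256451 (array([0.4898, 0.1562]), np.float64(0.01934279884910777))
0.1 79 xmid 0.488646765962158 0.027947683321180583 (array([0.4894, 0.1557]), np.float64(0.014996170911172597))
0.106 77 xmid 0.48862547905213505 0.028838654662315832 (array([0.4895, 0.1558]), np.float64(0.01500267478141319))
0.112 86 xmid 0.48872924123281525 0.028640294040480407 (array([0.4894, 0.1556]), np.float64(0.015167212103575538))
0.118 95 xmid 0.4908815883148733 0.03253016992314811 (array([0.4896, 0.1552]), np.float64(0.015376446628653829))
0.124 56 xmid 0.4890925278896158 0.056282950364285544 (array([0.4885, 0.1478]), np.float64(0.02696176619994589))
0.13 164 xmid 0.4888244950905406 0.05909425767541038 (array([0.4872, 0.1353]), np.float64(0.03811283490876592))
```

A light contact shows: Fy is about -1.3 N and Mx about -0.3 N m, so the tube is touching the +y wall. I'll shift 0.5 mm toward -y and keep lowering.

{"fn": "step_arm", "kwargs": {"moves": [[0, 0, 0, 0, 0, -0.05, 1], [0, 0, 0, 0, 0.1, -0.05, 1], [0, 0, 0, 0, 0.15, -0.05, 1], [0, 0, 0, 0, 0.15, -0.05, 1]]}}

```text
t: 8.82
tcp_pos: [0.4897, 0.1563, 0.1377]
tool_rot: [-0.706, 0.03, -0.03, 0.707]
force: [-1.3, -0.6, 9.2]
finger_gap: 0.405
```

```bash
python3 look.py 7 | head -2
```

```text
8.875 [0.4897 0.1563 0.1376] [-1.0377 -0.5157  8.7041] [-0.0925  0.4198 -0.0042] 34.582595440957
(array([-0.0026,  0.0036,  0.0002]), array([-0.0121,  0.1648,  0.0424]))
```

{"fn": "step_arm", "kwargs": {"moves": [[0, 0, 0, -0.05, 0.1, 0, 1], [0, 0, 0, -0.05, 0.15, 0, 1], [0, 0, 0, -0.05, 0.15, 0, 1]]}}

```text
t: 9.25
tcp_pos: [0.4896, 0.1563, 0.1376]
tool_rot: [-0.706, 0.029, -0.03, 0.707]
force: [-1.2, -2.3, 11.5]
finger_gap: 0.411
```

```bash
python3 look.py 8 | head -2
```

```text
9.3 [0.4896 0.1564 0.1376] [-1.2966 -0.8208 12.0641] [-0.1723  0.5207 -0.004 ] 34.97998463901181
(array([-0.0028,  0.0038,  0.0017]), array([-0.0059,  0.1616,  0.0331]))
```

The tube is seated: Fz is 12 N with the TCP stopped at 0.1376, against about 0.137 expected. Opening the fingers now.

{"fn": "step_arm", "kwargs": {"moves": [[0, 0, 0, 0, 0, 0, 0.15], [0, 0, 0, 0, 0, 0, 0.1], [0, 0, 0, 0, 0, 0, 0], [0, 0, 0, 0, 0, 0, -0.3], [0, 0, 0, 0, 0, 0, -1], [0, 0, 0, 0, 0, 0, -1], [0, 0, 0, 0, 0, 0, -1], [0, 0, 0, 0, 0, 0, -1]]}}

```text
t: 10.3
tcp_pos: [0.4897, 0.1563, 0.1376]
tool_rot: [-0.706, 0.029, -0.03, 0.707]
force: [-0.2, -0.2, 0.3]
finger_gap: 1.002
```

```bash
python3 look.py 9
```

```text
10.35 [0.4896 0.1563 0.1376] [-0.4503  0.2848 -0.5141] [ 0.0468  0.007  -0.0536] 84.79288844497344
(array([-0.0028,  0.0038,  0.0017]), array([-0.006 ,  0.1624,  0.0361]))
0.088 163 xmid 0.49296926976107014 0.044054919275614834 (array([0.4904, 0.1585]), np.float64(0.017248570483148106))
0.094 365 xmid 0.4897626731683158 0.043814191689050486 (array([0.4897, 0.1559]), np.float64(0.019609184481839195))
0.1 75 xmid 0.4895318857587291 0.029670537742805037 (array([0.4896, 0.1554]), np.float64(0.015142718621533944))
0.106 89 xmid 0.4887400581725885 0.02872992169471189 (array([0.4896, 0.1556]), np.float64(0.014995367262913645))
0.112 84 xmid 0.48890221942498824 0.028535418505076182 (array([0.4894, 0.1557]), np.float64(0.014892427605152869))
0.118 95 xmid 0.4889782959835884 0.028526526198074387 (array([0.4895, 0.1554]), np.float64(0.014904491698863412))
0.124 16 xmid 0.4882404898844325 0.01965361761797424 (array([0.4898, 0.1565]), np.float64(0.013968057023339047))
0.13 95 xmid 0.4888195613505494 0.035753354367929424 (array([0.4895, 0.1551]), np.float64(0.018141406479558038))
```

View pics/side9.png

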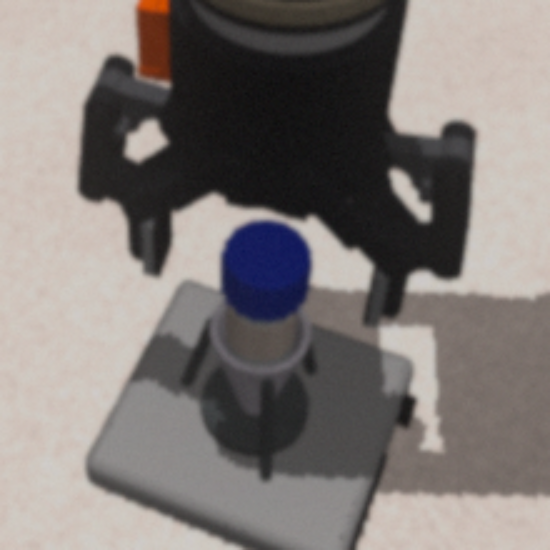

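The fingers are open and clear, and the tube stands upright in the cup. I'll go straight up, then aside, and check the tube's height.

{"fn": "step_arm", "kwargs": {"moves": [[0, 0, 0, 0, -1.5, 0, -1], [0, 0, 0, 0, -4, 0, -1], [0, 0, 0, 0, -7.5, 0, -1], [0, 0, 0, 0, -11, 0, -1], [0, 0, 0, 0, -14, 0, -1], [0, 0, 0, 0, -16, -4, -1], [0, 0, 0, 0, -16, -9, -1], [0, 0, 0, 0, -16, -14, -1], [0, 0, 0, 0, -16, -19, -1], [0, 0, 0, 0, -16, -24, -1], [0, 0, 0, 0, -16, -28, -1], [0, 0, 0, 0, -16, -28, -1]]}}

```text
t: 11.85
tcp_pos: [0.4659, -0.1257, 0.2979]
tool_rot: [-0.706, 0.03, -0.033, 0.707]
force: [-0.5, 0.1, 0.4]
finger_gap: 0.998
```

```bash
python3 - <<'E'
from station import *
from h import *
np.set_printoptions(precision=4,suppress=True)
for n in("side","top"):
    d=snapshot(n);P=cloud(d);cv2.imwrite(f"pics/{n}10.png",d["frame"][:,:,::-1])
    near=(abs(P[...,0]-.489)<.03)&(abs(P[...,1]-.156)<.03)
    q=P[near&(P[...,2]>.142)&(P[...,2]<.17)]
    if len(q)>9:
        A=np.c_[q[:,:2],np.ones(len(q))];print(n,len(q),"cap top z",np.median(q[:,2]),cv2.minEnclosingCircle(q[:,:2].astype(np.float32)),"tip z",np.median(q[:,2])-.116,"slope",np.degrees(np.linalg.lstsq(A,q[:,2],rcond=None)[0][:2]))
    for z0 in(.102,.110,.118):
        b=P[near&(abs(P[...,2]-z0)<.004)]
        if len(b)>9: print(n,z0,fitcirc(b[:,:2]))
s=sense();print(s["t"],s["tcp_pos"],s["force"])
E
```

```text
side 948 cap top z 0.15052250521121088 ((0.48932725191116333, 0.1559520810842514), 0.019027888774871826) tip z 0.03452250521121088 slope [ 0.8835 -5.2009]
side 0.102 (array([0.4896, 0.1555]), np.float64(0.015107086943532164))
side 0.11 (array([0.4895, 0.1556]), np.float64(0.014962866267003444))
side 0.118 (array([0.4895, 0.1555]), np.float64(0.014810281047243927))
top 403 cap top z 0.151355025015531 ((0.4887252449989319, 0.15628324449062347), 0.018732363358139992) tip z 0.03535502501553099 slope [1.0947 2.3127]
top 0.102 (array([0.4876, 0.1606]), np.float64(0.019574494361079164))
11.95 [ 0.4655 -0.123   0.2974] [ 0.4977 -0.3881  0.1826]
```

View pics/side10.png

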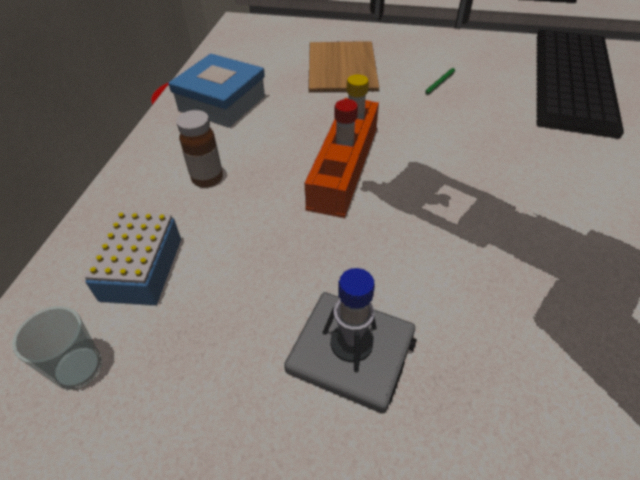

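View pics/top10.png

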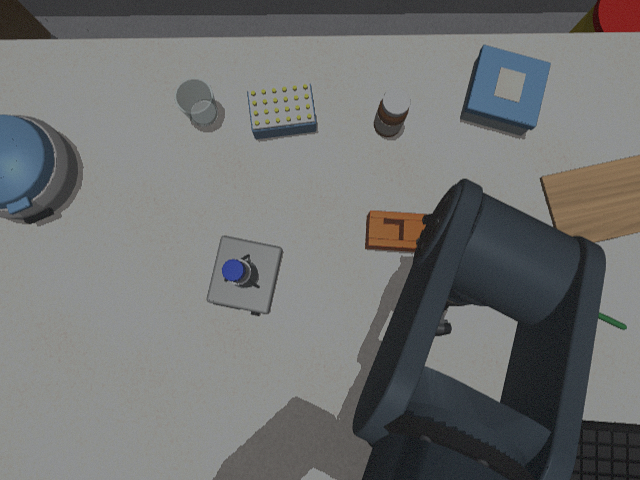

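The tube stands upright with its tip at about 35 mm, and red and yellow are still in the rack. I'll check that height against local references: the housing top at 25 mm, the rim at 95 mm and the table.

```bash
python3 - <<'E'
from station import *
from h import *
np.set_printoptions(precision=4,suppress=True)
def flat(P,lo,hi,c,r,r0=0):
    rr=np.hypot(P[...,0]-c[0],P[...,1]-c[1]); q=P[(rr<r)&(rr>=r0)&(P[...,2]>lo)&(P[...,2]<hi)][:,2]; return len(q),np.median(q)*1000 if len(q) else None
c=(.4893,.156)
for n in("side","top"):
    d0=pickle.load(open(n+"0.pkl","rb"));P0=cloud(d0); d=snapshot(n);P=cloud(d)
    print(n,"table",flat(P,-.01,.01,c,.16,.1),"housing",flat(P,.018,.032,c,.06,.035),"rim",flat(P0,.091,.1,c,.0228,.0192),"captop",flat(P,.145,.16,c,.014))
    print("  before: blue cap",flat(P0,.118,.13,(.5636,-.123),.014),"red",flat(P0,.118,.13,(.5568,-.2022),.014),"red now",flat(P,.118,.13,(.5568,-.2022),.014),"rack",flat(P0,.055,.065,(.56,-.163),.02),"table by rack",flat(P0,-.01,.01,(.56,-.16),.14,.1))
E
```

```text
side table (28151, np.float64(-0.1653794901798067)) housing (3774, np.float64(24.782725706177956)) rim (337, np.float64(94.58850485476611)) captop (480, np.float64(150.8340267471124))
  before: blue cap (173, np.float64(123.60357918173803)) red (139, np.float64(123.49450387096206)) red now (135, np.float64(123.40641161471122)) rack (100, np.float64(59.43881087012473)) table by rack (6329, np.float64(-0.5126126654951824))
top table (13113, np.float64(0.6977391856293202)) housing (2010, np.float64(25.71355009285159)) rim (137, np.float64(95.57442844870445)) captop (230, np.float64(151.68927401907283))
  before: blue cap (202, np.float64(123.87135384685178)) red (207, np.float64(123.80899865710482)) red now (0, None) rack (323, np.float64(59.990698422140554)) table by rack (6933, np.float64(0.1304377746347285))
```

```bash
python3 - <<'E'
from station import *
print(sense()["t"],sense()["force"]); print(sign_off())
E
```

```text
12.05 [ 0.23086323 -0.5632581  -0.07977806]
the job is handed in; nothing more can be done
None
```

The blue-capped tube is standing upright and seated in the mixer's cone cup. I handed the job in at about 12 s, with the gripper open and clear of everything.

I gripped the cap across the row, lifted it clear of the rack and lowered it into the cup. It stopped against a firm seat at about 12 N. I then opened the fingers and backed away upward.

**Seating:** Corrected against the table, housing and rim, both cameras put the tip about 35.0 mm above the table, and the arm's position at contact gave about 34.9 mm. That is inside the 34 ± 2 mm you gave, though about 1 mm above its centre.

**Upright:** The tube body's axis stays within about 0.1 mm over the 16 mm of height I measured, and it is centred in the cup rim. Plane fits to the cap top gave tilts of 2 to 5 degrees that disagreed between the cameras. I put those down to depth noise and the cap's edge.

**Red and yellow tubes:** Both are in their rack cells in the final side view. The red cap's height there was unchanged to 0.1 mm. The arm hid both tubes from the top camera at the end, and I did not re-measure yellow.

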